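# Turn the preserve warmer up four clicks

### The arm

A 6-joint arm with a two-finger parallel gripper is mounted at the origin on the work surface. World frame = base frame: x ahead of the robot, y to its left, z up, the work surface at z = 0. Lengths are in m, angles in rad, forces in N, time in s.
With the tool pointing down it reaches from about 0.4 to 0.825 m from the base axis. Payload 7 kg.
Tool frame: the origin (TCP) lies midway between the tips of the shut fingers; the grasp point (between the pads) lies 19 mm behind it; z points along the fingers, y is the line along which they close (so a half turn about z gives the same grasp; the last joint's range is limited). The gripper opens to 88 mm and grips with 3 to 60 N. Pads are 19 mm wide; open, the fingers measure 130 mm over their backs; the gripper's body (78 mm by 193 mm) begins 47 mm behind the grasp point.
Start: joints at [-0.977, 0.359, 0.012, 0, -1.224, -0.288], TCP at [0.203, -0.644, 0.192] pointing down, gripper open.
Joint ranges: [-3.07, 3.07], [-1.43, 2.12], [-1.02, 1.25], [-3.03, 1.67], [-3.05, -0], [-3.03, 3.03]. Speed limits (rad/s): [2.39, 2.39, 3.01, 3.14, 3.14, 3.14].

### API

Orientations are given as [roll, pitch, yaw] about the fixed x, y, z axes, in that order (R = Rz(yaw) Ry(pitch) Rx(roll)).
In Python, from station import get_state, grab_frame, calibration, job_done, boxes_of, regions_of, spot_point gives the robot as it stands. The module is installed in compiled form; this text tells all that it offers.
- The arm moves only by the tool arm_command, never from a script. Its argument "commands" is a list of rows, each an object of numbers: "tx", "ty", "tz": the shift along the tool's x, y, z each as a share of 25 cm, from -1 to 1; "twist": the turn about the tool's z as a share of 180 degrees, from -1 to 1. A call has exactly 8 rows; each row is the pose to reach, as a shift and turn from the pose commanded when the call began, along the tool's axes at that moment, turning the shorter way round; what a row does not reach only later rows make up. A row lasts 1/12 s, in which the tool goes at most 41.7 mm and 7.16 degrees, less where a joint would pass 70% of its speed; a pose out of reach is approached as far as the arm can. A call with a number of a shift or a turn outside -1 to 1 is refused whole. A call with a gripper value outside its range is refused whole. "claw" is the opening, from 0 (shut) to 1 (fully open), set as the call begins (left out, the last holds). The fingers move at their own pace and stop on an object; "grip_force" is the grip in N (left out, the last holds). Time passes only in rows, so rows that repeat a pose let the fingers close, or fill a call up. It gives the time, the measured TCP pose, the force, the opening and the grip force at its end, in the units of the state.
- get_state(): the state, without advancing time (a new reading comes with each control period).
- grab_frame(name): name is "side" or "top"; returns the picture (420x560x3 uint8, red, green, blue); there is no depth.
- calibration(name): a dict with "camera_matrix" (3x3 intrinsics, pixels), "extrinsics" (4x4, takes a point from camera to world coordinates). Camera axes: x right, y down, z forward; pixel columns grow to the right and rows downward; lengths in m; the calibration is good to about 2 mm. A picture is of the moment at which its call begins. calibration takes no time and is no camera call.
- job_done(): hands the job in; it is judged then, once.
Trained networks look in the newest picture that a camera, given by its name, has taken for a name from the list of things; names that differ only in an ending like _2 or _b are one class to them, and where a whole thing is asked for, a point or a joint stands for the part that bears it (a point fixed in the world has none). Each returns a list of dicts, best first, with "score" (0 to 1); they miss things now and then, are a little off and sometimes report something else, mostly with a low value. They report only what shows in the picture. A call takes as long as a camera call.
- boxes_of(query, camera): "rect" ([left, top, right, bottom] in pixels, round what is visible of it).
- regions_of(query, camera): "region" (420x560 bool, what is visible of it) and "rect" ([left, top, right, bottom] in pixels, round what is visible of it).
- spot_point(query, camera): "uv" ([column, row] in pixels: a listed point, or the origin of a listed thing).
The state is a dict: "t": time; "q": joint angles; "qd": joint speeds; "joint_efforts": joint torques, N m; "eef_pos": TCP position; "ee_rot": TCP orientation; "force": force on the tool from outside, world axes, zero at the start; "moment": the same for the moment, N m; "width": finger opening in m; "gripper_force": force on a finger pad.
Only numpy, scipy, OpenCV 4.12 (cv2) and the standard library are available. Lean on these libraries where they do the work, as an engineer would, in place of code of your own. Each camera call takes 0.05 s, during which the arm holds its last target. There are 200 camera calls.

### The job

The jars on the market stall's warmer are heating too slowly: turn its thermostat up exactly four clicks by pushing the orange peg on the black dial clockwise, seen from above, gently with a fingertip and without pinching it. Do not go past the fourth click or turn the dial back the other way. Leave the two jars and the juice bottle standing where they are, and take the hand away at the end.

Things in the scene. Friction and masses are not known exactly. Their poses are not given: they have to be found in the camera images.
- dial_axis (a point): Centre of the dial's flat top face, on its vertical turning axis, 90 mm above the table. The dial is a black disc, 100 mm across and 14 mm thick, with a white pointer line from its centre towards the peg; it lies flat on an aluminium seat 124 mm across with twelve black ticks, at one end of a fixed steel warmer 400 by 240 mm and 70 mm high (the dial's axis is 120 mm from the warmer's centre along the long side). Nothing else stands on the warmer within 100 mm of this axis.
- dial_peg (a point): Middle of the orange peg on the dial, half-way up: an upright round peg 14 mm across that stands 28 mm out of the dial's top face (this point is 14 mm above that face, 104 mm above the table), 38 mm from the dial's axis. It goes round with the dial and at the start may point in any direction.
- dial (a joint): Angle of the dial in rad, 0 in the setting where it starts, growing clockwise seen from above. It has twelve click positions a turn, 0.5236 rad (30 degrees) apart, start included. Between two clicks it resists with up to about 0.12 N m (some 3 N at the peg) until half-way, then is drawn on by itself into the next click, and stays there when let go. Four clicks are 2.094 rad. There is no stop near.
- jam_jar_mid (a point): Centre, half-way up, of a dark red jar with a green lid, 66 mm across and 100 mm high, standing loose on the warmer's dark hot plate (72 mm above the table). Only to be left alone.
- syrup_jar_mid (a point): Centre, half-way up, of a like jar with a red lid, on the same hot plate. Only to be left alone.
- juice_bottle_mid (a point): Centre, half-way up, of a dark red juice bottle with a paper label and red cap, 64 mm across and 200 mm high, standing loose on the table beyond the dial's end of the warmer, its axis some 150 to 220 mm from the dial's axis. Only to be left alone.

How it is judged:
By the outcome, as a careful person would: the job done as asked, in the order asked, and still so for the second after the job is handed in, with the robot touching nothing.
It also fails if it takes over 45 s, if anything falls off the work surface, if the arm or the gripper's body presses on something with over 40 N, if the wrist force passes 120 N, or if a joint passes its speed limit or range.

## Working session

There is one attempt and no reset: what is moved stays moved. The work goes in short steps, Python scripts to look and compute and a tool call to move; the robot and the scene stay as the last step left them, time stands still between calls to the robot, and variables do not carry over. Pictures are saved under pics/ and viewed, at most 10 in all, crops included, and the job is handed in when it is done.

Besides the shell and the picture viewer there is one more tool, called after ">>>" by a JSON object that holds its "method" and its "body", one argument or row to a line. arm_command: Moves the arm, as the interface text tells. Shift numbers are shares of 25 cm and turn numbers shares of 180 degrees, none past 1 either way. Its arguments: {"type":"object","properties":{"commands":{"type":"array"},"claw":{"type":"number"},"grip_force":{"type":"number"}},"required":["commands"]}

```bash
mkdir -p pics; cat > h.py <<'E'
import numpy as np, cv2
from station import *
def ray(cam,uv,z):
    c=calibration(cam);K=np.array(c["camera_matrix"]);T=np.array(c["extrinsics"])
    d=T[:3,:3]@np.linalg.solve(K,[uv[0],uv[1],1]);o=T[:3,3]
    return o+d*(z-o[2])/d[2]
def proj(cam,p):
    c=calibration(cam);K=np.array(c["camera_matrix"]);T=np.array(c["extrinsics"])
    q=K@(T[:3,:3].T@(np.array(p)-T[:3,3]));return q[:2]/q[2]
def save(cam,n):
    cv2.imwrite(f"pics/{n}.png",cv2.cvtColor(grab_frame(cam),cv2.COLOR_RGB2BGR))
E
python3 - <<'E'
from h import *
np.set_printoptions(precision=4,suppress=True)
for c in("top","side"):
    save(c,c+"0")
    for n,z in(("dial_axis",.09),("dial_peg",.104),("jam_jar_mid",.122),("syrup_jar_mid",.122),("juice_bottle_mid",.1)):
        for r in spot_point(n,c)[:1]: print(c,n,round(r["score"],2),np.round(r["uv"],1),ray(c,r["uv"],z))
s=get_state();print(s)
E
```

```text
top dial_axis 0.89 [353.4 224.7] [ 0.5369 -0.0991  0.09  ]
top dial_peg 0.8 [338.6 238.7] [ 0.5098 -0.07    0.104 ]
top jam_jar_mid 0.63 [229.1 260.1] [0.4675 0.1231 0.122 ]
top syrup_jar_mid 0.68 [252.4 198. ] [0.5779 0.0856 0.122 ]
top juice_bottle_mid 0.95 [443.  206.7] [ 0.572  -0.2597  0.1   ]
side dial_axis 0.74 [275.5 193.1] [ 0.5346 -0.1037  0.09  ]
side dial_peg 0.92 [284.4 196.8] [ 0.5124 -0.0684  0.104 ]
side jam_jar_mid 0.64 [299.5 247. ] [0.4678 0.1178 0.122 ]
side syrup_jar_mid 0.71 [237.5 232. ] [0.5793 0.0861 0.122 ]
side juice_bottle_mid 0.68 [267.8 154.2] [ 0.5708 -0.2585  0.1   ]
{'t': 0.6, 'q': array([-0.9769,  0.3585,  0.0119, -0.    , -1.2241, -0.2881]), 'qd': array([ 0.0002, -0.0004, -0.0006,  0.0008, -0.0016,  0.0007]), 'joint_efforts': array([  0.0011, -58.1991,  29.3178,   6.9996,   0.0124,  -0.    ]), 'eef_pos': array([ 0.2032, -0.6437,  0.1919]), 'ee_rot': array([-3.1416,  0.    , -2.8358]), 'force': array([ 0.1831, -0.0157,  0.1431]), 'moment': array([-0.0752, -0.0513,  0.0014]), 'gripper_force': 0.0, 'width': 0.08743007350548772}
```

View pics/top0.png

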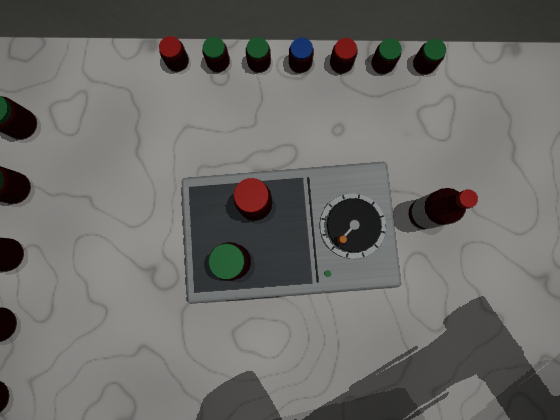

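View pics/side0.png

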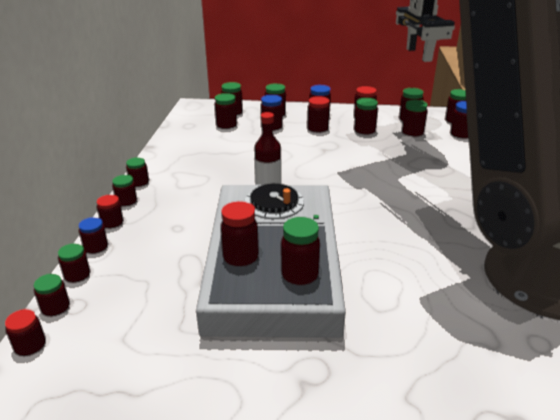

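The top view shows the dial at about (353,225) with its peg at lower left, about (343,239). Clockwise takes the peg to the left and then up, ending towards +x. The bottle is at (440,207) and the jars at (229,260) and (252,198). I'll refine the axis and peg by colour, then plan the move.

```bash
python3 - <<'E'
from h import *
np.set_printoptions(precision=4,suppress=True)
for c,ax in(("top",(353,225)),("side",(275,196))):
    im=grab_frame(c).astype(int)
    m=(im[...,0]-im[...,2]>60)&(im[...,1]>40)&(im[...,0]-im[...,1]>30)
    yy,xx=np.nonzero(m);k=np.hypot(xx-ax[0],yy-ax[1])<35
    uv=(xx[k].mean(),yy[k].mean());print(c,"peg",k.sum(),uv,ray(c,uv,.104 if c=="side" else .107))
    # black disc
    g=(im.max(2)<60).astype(np.uint8)
    n,l,st,ce=cv2.connectedComponentsWithStats(g)
    i=l[ax[1]+8 if c=="top" else 196,ax[0]+10 if c=="top" else 262]
    if i:
        cn=cv2.convexHull(np.argwhere(l==i)[:,::-1].astype(np.int32))
        e=cv2.fitEllipse(cn);print(c,"disc",st[i],e,ray(c,e[0],.088))
E
python3 - <<'E'
import cv2
a=cv2.imread("pics/top0.png")[185:265,305:405];b=cv2.imread("pics/side0.png")[0:80,380:480];c=cv2.imread("pics/side0.png")[160:240,225:325]
cv2.imwrite("pics/c0.png",cv2.resize(cv2.hconcat([a,b,c]),(792,211),interpolation=cv2.INTER_CUBIC))
E
```

```text
top peg 45 (np.float64(342.7111111111111), np.float64(238.86666666666667)) [ 0.5094 -0.0768  0.107 ]
top disc [ 326  195   59   62 2228] ((354.077392578125, 225.3106689453125), (55.57136917114258, 62.297298431396484), 35.57628631591797) [ 0.536  -0.1007  0.088 ]
side peg 238 (np.float64(262.7310924369748), np.float64(202.8655462184874)) [ 0.5526 -0.0414  0.104 ]
side disc [251 184  47  29 876] ((273.948974609375, 197.89122009277344), (28.945384979248047, 47.133514404296875), 90.52266693115234) [ 0.536  -0.0877  0.088 ]
```

View pics/c0.png

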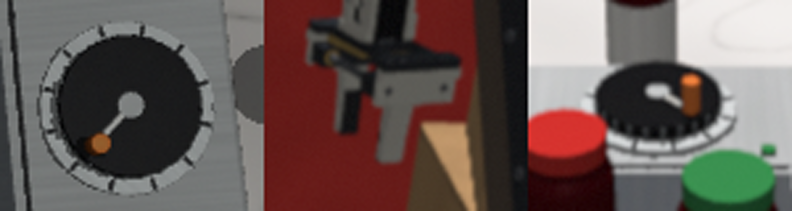

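>>> {"method": "arm_command", "body": {
  "commands": [
    {"tz":-0.12,"tx":-0.05,"ty":0.05},
    {"tz":-0.24,"tx":-0.1,"ty":0.1},
    {"tz":-0.24,"tx":-0.2,"ty":0.2},
    {"tz":-0.24,"tx":-0.31,"ty":0.31},
    {"tz":-0.24,"tx":-0.42,"ty":0.42},
    {"tz":-0.24,"tx":-0.53,"ty":0.53},
    {"tz":-0.24,"tx":-0.64,"ty":0.64},
    {"tz":-0.24,"tx":-0.75,"ty":0.75}
  ],
  "claw": 0
}}

```text
invalid input
```

>>> {"method": "arm_command", "body": {
  "commands": [
    {"tx":-0.11,"ty":0.11},
    {"tx":-0.22,"ty":0.22},
    {"tx":-0.33,"ty":0.33},
    {"tx":-0.44,"ty":0.44},
    {"tx":-0.55,"ty":0.55},
    {"tx":-0.66,"ty":0.66},
    {"tx":-0.74,"ty":0.74},
    {"tx":-0.8,"ty":0.8}
  ]
}}

```text
invalid input
```

>>> {"method": "arm_command", "body": {
  "commands": [
    {"tx":-0.05,"ty":0.04,"twist":-0.03},
    {"tx":-0.1,"ty":0.08,"twist":-0.06},
    {"tx":-0.15,"ty":0.12,"twist":-0.1},
    {"tx":-0.2,"ty":0.18,"twist":-0.13},
    {"tx":-0.2,"ty":0.18,"twist":-0.17},
    {"tx":-0.2,"ty":0.18,"twist":-0.17},
    {"tx":-0.2,"ty":0.18,"twist":-0.17},
    {"tx":-0.2,"ty":0.18,"twist":-0.17}
  ]
}}

```text
invalid input
```

```bash
python3 - <<'E'
from h import *
np.set_printoptions(precision=4,suppress=True)
s=get_state();print({k:s[k] for k in("t","q","eef_pos","ee_rot","force","width")})
save("top","top1");save("side","side1")
a=cv2.imread("pics/top1.png")[155:295,260:460];b=cv2.imread("pics/side1.png")[120:260,180:380]
cv2.imwrite("pics/c1.png",cv2.resize(cv2.hconcat([a,b]),(800,280),interpolation=cv2.INTER_CUBIC))
E
```

```text
{'t': 0.7, 'q': array([-0.9769,  0.3585,  0.0119, -0.    , -1.2241, -0.2881]), 'eef_pos': array([ 0.2032, -0.6437,  0.1919]), 'ee_rot': array([-3.1415,  0.    , -2.8358]), 'force': array([0.6095, 1.1403, 0.3468]), 'width': 0.08767109091744649}
```

View pics/c1.png

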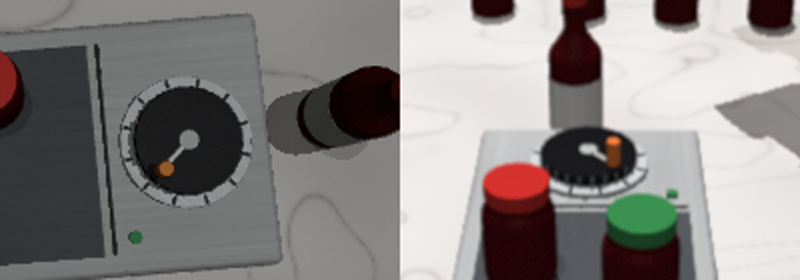

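The calls were refused and the arm has not moved. Every row probably needs all four keys, so I'll resend with them.

>>> {"method": "arm_command", "body": {
  "commands": [
    {"tx":-0.05,"ty":0.05,"tz":-0.12,"twist":0},
    {"tx":-0.1,"ty":0.1,"tz":-0.24,"twist":0},
    {"tx":-0.2,"ty":0.2,"tz":-0.24,"twist":0},
    {"tx":-0.31,"ty":0.31,"tz":-0.24,"twist":0},
    {"tx":-0.42,"ty":0.42,"tz":-0.24,"twist":0},
    {"tx":-0.53,"ty":0.53,"tz":-0.24,"twist":0},
    {"tx":-0.64,"ty":0.64,"tz":-0.24,"twist":0},
    {"tx":-0.75,"ty":0.75,"tz":-0.24,"twist":0}
  ],
  "claw": 0
}}

```text
t: 1.47
eef_pos: [0.3259, -0.4068, 0.2521]
ee_rot: [-3.141, 0.0, -2.836]
force: [1.1, -0.6, 0.6]
width: 0.0396
gripper_force: 0.0
```

>>> {"method": "arm_command", "body": {
  "commands": [
    {"tx":-0.11,"ty":0.11,"tz":0,"twist":-0.02},
    {"tx":-0.22,"ty":0.22,"tz":0,"twist":-0.04},
    {"tx":-0.33,"ty":0.33,"tz":0,"twist":-0.06},
    {"tx":-0.44,"ty":0.44,"tz":0,"twist":-0.08},
    {"tx":-0.55,"ty":0.55,"tz":0,"twist":-0.1},
    {"tx":-0.66,"ty":0.66,"tz":0,"twist":-0.12},
    {"tx":-0.77,"ty":0.77,"tz":0,"twist":-0.14},
    {"tx":-0.86,"ty":0.86,"tz":0,"twist":-0.17}
  ]
}}

```text
t: 2.13
eef_pos: [0.4666, -0.1363, 0.2523]
ee_rot: [-3.141, 0.001, -2.298]
force: [1.1, -0.9, -0.4]
width: 0.0005
gripper_force: 0.0
```

```bash
python3 - <<'E'
from h import *
np.set_printoptions(precision=4,suppress=True)
s=get_state();print({k:s[k] for k in("t","q","eef_pos","ee_rot","force","width")})
p=s["eef_pos"];y=s["ee_rot"][2]
A=np.array([.537,-.0995])
u=np.array([np.cos(np.radians(138)),np.sin(np.radians(138))]);t=np.array([-u[1],u[0]])
d=A+.034*u+.030*t-p[:2]
print("tool shares",(d@[np.cos(y),np.sin(y)])/.25,(d@[np.sin(y),-np.cos(y)])/.25,"yaw deg",np.degrees(y))
E
```

```text
{'t': 2.1333, 'q': array([ 0.1213,  0.0046, -0.2915, -0.0001, -1.2734, -0.8486]), 'eef_pos': array([ 0.4666, -0.1363,  0.2523]), 'ee_rot': array([-3.1408,  0.001 , -2.2982]), 'force': array([ 1.1051, -0.9082, -0.3559]), 'width': 0.0004773661513378289}
tool shares -0.1779044608828168 0.0243509899320473 yaw deg -131.675634893245
```

>>> {"method": "arm_command", "body": {
  "commands": [
    {"tx":-0.09,"ty":0.01,"tz":0,"twist":0},
    {"tx":-0.18,"ty":0.02,"tz":0,"twist":0},
    {"tx":-0.18,"ty":0.02,"tz":0.1,"twist":0},
    {"tx":-0.18,"ty":0.02,"tz":0.2,"twist":0},
    {"tx":-0.18,"ty":0.02,"tz":0.3,"twist":0},
    {"tx":-0.18,"ty":0.02,"tz":0.4,"twist":0},
    {"tx":-0.18,"ty":0.02,"tz":0.4,"twist":0},
    {"tx":-0.18,"ty":0.02,"tz":0.4,"twist":0}
  ]
}}

```text
t: 2.8
eef_pos: [0.4915, -0.102, 0.1516]
ee_rot: [3.14, -0.002, -2.301]
force: [0.3, 0.4, 0.4]
width: 0.0004
gripper_force: 0.0
```

```bash
cat > plan.py <<'E'
from h import *
A=np.array([.537,-.0995]);PH0=138.
def pose(phi,gap=0,dep=.0,phi0=PH0):
    b=phi0-.8*(phi0-phi);r=np.radians
    y=np.array([np.cos(r(b)),np.sin(r(b))]);x=np.array([-y[1],y[0]])
    P=A+.038*np.array([np.cos(r(phi)),np.sin(r(phi))])
    return P+x*(.0165+gap)-.004*y, b+90
def rows(fr,phis,gap=0,z=.104,phi0=PH0):
    """fr=(pos,yaw deg) commanded at start"""
    p0,y0=fr;ex=np.array([np.cos(np.radians(y0)),np.sin(np.radians(y0))]);ey=np.array([ex[1],-ex[0]])
    for f in phis:
        p,y=pose(f,gap,phi0=phi0);d=p-p0[:2];tw=-((y-y0+180)%360-180)/180
        print(round(f,1),"tx %.3f ty %.3f tz %.3f tw %.3f"%(d@ex/.25,d@ey/.25,(p0[2]-z)/.25,tw))
def now():
    s=get_state();return s["eef_pos"],np.degrees(s["ee_rot"][2])
E
python3 - <<'E'
from plan import *
s=get_state();print(s["eef_pos"],s["q"],s["force"])
save("top","top2");save("side","side2")
a=cv2.imread("pics/top2.png")[155:295,260:460];b=cv2.imread("pics/side2.png")[120:260,180:380]
cv2.imwrite("pics/c2.png",cv2.resize(cv2.hconcat([a,b]),(800,280),interpolation=cv2.INTER_CUBIC))
rows(now(),[138],.0135)
E
```

```text
[ 0.4915221  -0.10204667  0.15157523] [ 1.87601724e-01  1.06388556e-01 -4.19559002e-01  3.54356750e-04
 -1.04725863e+00 -9.18445714e-01] [0.28449351 0.35258589 0.44204448]
138 tx -0.004 ty 0.013 tz 0.198 tw 0.001
```

View pics/c2.png

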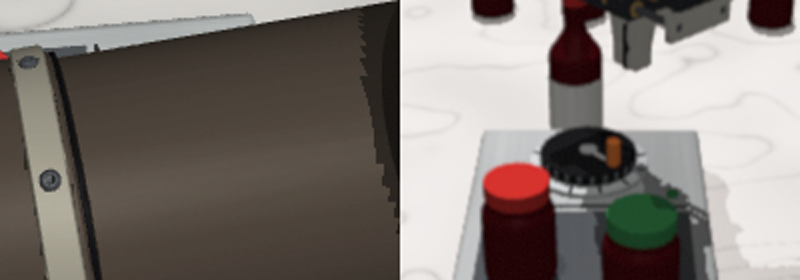

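The side view still shows the peg at crop (613,152). The top camera is blocked by the arm. I'll descend and calibrate a side-view tracker for the peg angle.

>>> {"method": "arm_command", "body": {
  "commands": [
    {"tx":0,"ty":0.01,"tz":0.05,"twist":0},
    {"tx":0,"ty":0.01,"tz":0.1,"twist":0},
    {"tx":0,"ty":0.01,"tz":0.14,"twist":0},
    {"tx":0,"ty":0.01,"tz":0.17,"twist":0},
    {"tx":0,"ty":0.01,"tz":0.19,"twist":0},
    {"tx":0,"ty":0.01,"tz":0.19,"twist":0},
    {"tx":0,"ty":0.01,"tz":0.19,"twist":0},
    {"tx":0,"ty":0.01,"tz":0.19,"twist":0}
  ]
}}

```text
t: 3.57
eef_pos: [0.4908, -0.1002, 0.1049]
ee_rot: [-3.141, 0.001, -2.302]
force: [0.1, -0.2, 0.3]
width: 0.0007
gripper_force: 0.0
```

```bash
cat >> plan.py <<'E'
def peg(im=None):
    im=(grab_frame("side") if im is None else im).astype(int)
    m=(im[...,0]>1.6*im[...,1])&(im[...,1]>1.25*im[...,2])&(im[...,0]>70)
    m[:165]=0;m[225:]=0;m[:,:235]=0;m[:,315:]=0
    n,l,st,ce=cv2.connectedComponentsWithStats(m.astype(np.uint8))
    if n<2: return None
    i=1+np.argmax(st[1:,4]);uv=ce[i]
    f=np.arange(-180,180.)
    q=np.array([proj("side",[*(A+.038*np.array([np.cos(a),np.sin(a)])),.104]) for a in np.radians(f)])
    e=np.hypot(*(q-uv).T);return np.round(uv,1),st[i].tolist(),f[e.argmin()],round(e.min(),1)
E
python3 - <<'E'
from plan import *
for n in("side0","side1"): print(peg(cv2.imread(f"pics/{n}.png")[...,::-1]))
print(peg(),proj("side",[*A,.09]))
s=get_state();print(s["t"],s["eef_pos"],s["q"],s["force"])
rows(now(),[138,135,132,129,126,123,120,117])
E
```

```text
(array([286.3, 194.8]), [283, 188, 8, 16, 104], np.float64(138.0), np.float64(0.7))
(array([286.3, 194.7]), [283, 188, 8, 16, 103], np.float64(139.0), np.float64(0.7))
(array([286.1, 195.3]), [283, 188, 7, 16, 96], np.float64(137.0), np.float64(0.3)) [274.1359372  194.07668534]
3.6167 [ 0.49080092 -0.10017502  0.10495465] [ 1.91764111e-01  1.49847065e-01 -4.87844368e-01  2.44403924e-04
 -9.32176493e-01 -9.22754952e-01] [0.19242459 0.53290097 0.07591698]
138 tx -0.060 ty 0.000 tz 0.004 tw 0.001
135 tx -0.067 ty 0.003 tz 0.004 tw 0.014
132 tx -0.074 ty 0.005 tz 0.004 tw 0.027
129 tx -0.082 ty 0.007 tz 0.004 tw 0.041
126 tx -0.090 ty 0.008 tz 0.004 tw 0.054
123 tx -0.097 ty 0.009 tz 0.004 tw 0.067
120 tx -0.105 ty 0.010 tz 0.004 tw 0.081
117 tx -0.112 ty 0.010 tz 0.004 tw 0.094
```

The side and top views both put the peg at 138°. Now I'll push the first click.

>>> {"method": "arm_command", "body": {
  "commands": [
    {"tx":-0.03,"ty":0,"tz":0,"twist":0},
    {"tx":-0.055,"ty":0.001,"tz":0,"twist":0.005},
    {"tx":-0.067,"ty":0.003,"tz":0,"twist":0.014},
    {"tx":-0.078,"ty":0.006,"tz":0,"twist":0.034},
    {"tx":-0.09,"ty":0.008,"tz":0,"twist":0.054},
    {"tx":-0.1,"ty":0.009,"tz":0,"twist":0.07},
    {"tx":-0.108,"ty":0.01,"tz":0,"twist":0.087},
    {"tx":-0.112,"ty":0.01,"tz":0,"twist":0.094}
  ]
}}

```text
t: 4.28
eef_pos: [0.5078, -0.0769, 0.1045]
ee_rot: [-3.141, 0.0, -2.6]
force: [0.1, 0.3, 0.0]
width: 0.0002
gripper_force: 0.0
```

```bash
python3 - <<'E'
from plan import *
print(peg())
s=get_state();print(s["t"],s["eef_pos"],s["q"][5],s["force"])
rows(now(),np.arange(117,85,-4))
E
```

```text
(array([286.2, 195.7]), [283, 189, 7, 15, 90], np.float64(137.0), np.float64(0.1))
4.3333 [ 0.5077907  -0.07700026  0.10446006] -1.2610020235724424 [0.26172522 0.30049131 0.22820357]
117 tx 0.002 ty -0.002 tz 0.002 tw -0.001
113 tx -0.008 ty 0.001 tz 0.002 tw 0.017
109 tx -0.018 ty 0.003 tz 0.002 tw 0.035
105 tx -0.028 ty 0.004 tz 0.002 tw 0.053
101 tx -0.038 ty 0.004 tz 0.002 tw 0.070
97 tx -0.048 ty 0.004 tz 0.002 tw 0.088
93 tx -0.058 ty 0.003 tz 0.002 tw 0.106
89 tx -0.067 ty 0.002 tz 0.002 tw 0.124
```

The peg hasn't moved and there's no contact force, so I'll look.

```bash
python3 - <<'E'
from plan import *
save("side","side3")
b=cv2.imread("pics/side3.png")[100:250,180:380]
cv2.imwrite("pics/c3.png",cv2.resize(b,(800,600),interpolation=cv2.INTER_CUBIC))
p=get_state()["eef_pos"];print((proj("side",p)-[180,100])*4)
E
```

```text
[428.85642217 377.90178498]
```

View pics/c3.png

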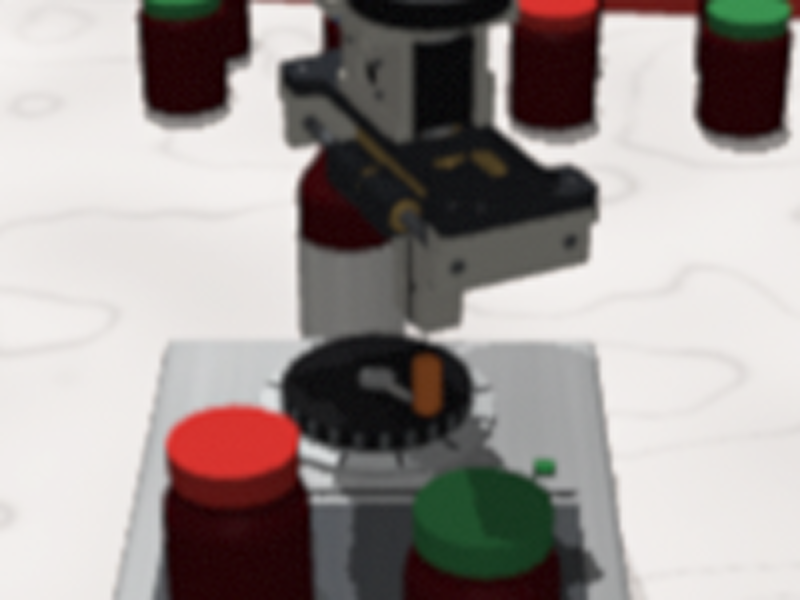

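```bash
python3 - <<'E'
from plan import *
R0=lambda y:(np.array([np.cos(y),np.sin(y),0]),np.array([np.sin(y),-np.cos(y),0]))
p=np.array([.2032,-.6437,.1919]);x,y=R0(-2.8358)
print("start tips",[proj("side",p+s*.0545*y) for s in(-1,0,1)],"seen ~(412,50),(428,61)")
print("z shifts",[proj("side",p+[0,0,d]) for d in(.0,.02,.03)])
s=get_state();p=s["eef_pos"];x,y=R0(s["ee_rot"][2])
for d in(0,.01,.02,.03):print(d,[((proj("side",p+[0,0,d]+a*.0095*x+b*.02*y)-[180,100])*4).round() for a in(-1,1) for b in(-1,1)])
E
```

```text
start tips [array([409.0227919 ,  61.32981564]), array([416.88815247,  67.23571826]), array([425.26006996,  73.5219818 ])] seen ~(412,50),(428,61)
z shifts [array([416.88815247,  67.23571826]), array([417.9013641 ,  60.05555313]), array([418.41375049,  56.4245063 ])]
0 [array([395., 364.]), array([429., 401.]), array([429., 355.]), array([463., 393.])]
0.01 [array([395., 347.]), array([429., 384.]), array([429., 339.]), array([464., 375.])]
0.02 [array([395., 330.]), array([429., 367.]), array([429., 322.]), array([464., 358.])]
0.03 [array([395., 312.]), array([429., 349.]), array([429., 304.]), array([464., 341.])]
```

The fingertip sits about 13 px higher in the picture than the reported TCP. That puts it about 30 mm higher (real z about 0.13), above the peg top, and the start picture shows the same offset. The dial hasn't been touched. I'll back off behind the peg, then descend stepwise while watching force and image.

>>> {"method": "arm_command", "body": {
  "commands": [
    {"tx":0.03,"ty":0,"tz":0,"twist":-0.02},
    {"tx":0.06,"ty":0,"tz":0,"twist":-0.04},
    {"tx":0.09,"ty":-0.01,"tz":0,"twist":-0.07},
    {"tx":0.12,"ty":-0.02,"tz":0,"twist":-0.09},
    {"tx":0.13,"ty":-0.03,"tz":0.03,"twist":-0.09},
    {"tx":0.13,"ty":-0.03,"tz":0.05,"twist":-0.09},
    {"tx":0.13,"ty":-0.03,"tz":0.07,"twist":-0.09},
    {"tx":0.13,"ty":-0.03,"tz":0.07,"twist":-0.09}
  ]
}}

```text
t: 5.05
eef_pos: [0.4826, -0.1008, 0.0854]
ee_rot: [3.14, -0.002, -2.316]
force: [0.1, 1.0, -0.2]
width: 0.0001
gripper_force: 0.0
```

```bash
python3 - <<'E'
from plan import *
print(peg())
s=get_state();print(s["t"],s["eef_pos"],s["force"])
rows(now(),[138])
save("side","side4")
b=cv2.imread("pics/side4.png")[130:230,220:340]
cv2.imwrite("pics/c4.png",cv2.resize(b,(720,600),interpolation=cv2.INTER_CUBIC))
p=s["eef_pos"];yw=s["ee_rot"][2];x=np.array([np.cos(yw),np.sin(yw),0]);y=np.array([np.sin(yw),-np.cos(yw),0])
for d in(0,.02,.03):print(d,[((proj("side",p+[0,0,d]+a*.0095*x+b*.02*y)-[220,130])*6).round() for a in(-1,1) for b in(-1,1)])
E
```

```text
(array([286.1, 195.3]), [283, 188, 7, 16, 96], np.float64(137.0), np.float64(0.3))
5.1 [ 0.48289314 -0.10079052  0.08595402] [-0.45148209 -1.18703087  0.16465135]
138 tx -0.083 ty -0.020 tz -0.072 tw -0.004
0 [array([422., 388.]), array([501., 434.]), array([462., 369.]), array([541., 414.])]
0.02 [array([422., 338.]), array([502., 384.]), array([463., 320.]), array([543., 364.])]
0.03 [array([422., 313.]), array([503., 358.]), array([463., 295.]), array([544., 339.])]
```

View pics/c4.png

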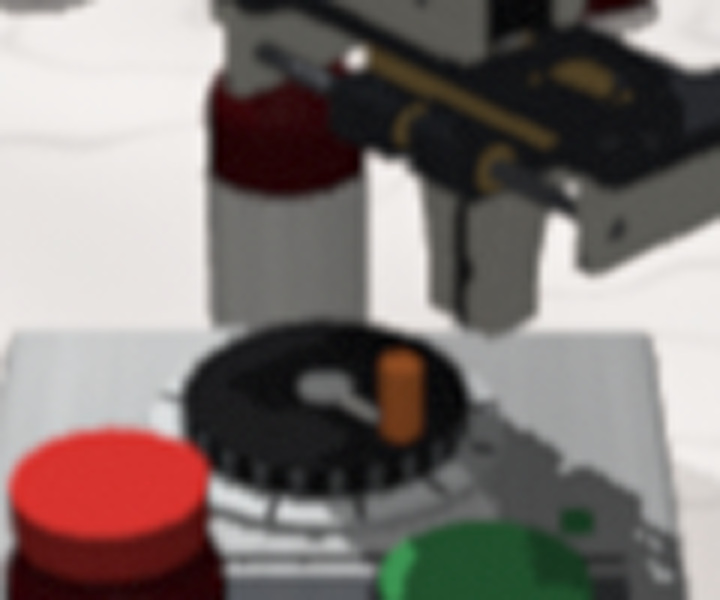

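The image suggests the real tip is still about 35 mm above the reported height, though a sideways offset would look similar. I'll probe down slowly and check force.

>>> {"method": "arm_command", "body": {
  "commands": [
    {"tx":0,"ty":0,"tz":0.01,"twist":0},
    {"tx":0,"ty":0,"tz":0.02,"twist":0},
    {"tx":0,"ty":0,"tz":0.03,"twist":0},
    {"tx":0,"ty":0,"tz":0.034,"twist":0},
    {"tx":0,"ty":0,"tz":0.037,"twist":0},
    {"tx":0,"ty":0,"tz":0.04,"twist":0},
    {"tx":0,"ty":0,"tz":0.04,"twist":0},
    {"tx":0,"ty":0,"tz":0.04,"twist":0}
  ]
}}

```text
t: 5.82
eef_pos: [0.4833, -0.1009, 0.0769]
ee_rot: [-3.142, 0.0, -2.314]
force: [-0.2, 0.3, -0.0]
width: 0.0002
gripper_force: 0.0
```

>>> {"method": "arm_command", "body": {
  "commands": [
    {"tx":0,"ty":0,"tz":0.002,"twist":0},
    {"tx":0,"ty":0,"tz":0.004,"twist":0},
    {"tx":0,"ty":0,"tz":0.006,"twist":0},
    {"tx":0,"ty":0,"tz":0.008,"twist":0},
    {"tx":0,"ty":0,"tz":0.01,"twist":0},
    {"tx":0,"ty":0,"tz":0.012,"twist":0},
    {"tx":0,"ty":0,"tz":0.012,"twist":0},
    {"tx":0,"ty":0,"tz":0.012,"twist":0}
  ]
}}

```text
t: 6.48
eef_pos: [0.4832, -0.1009, 0.0738]
ee_rot: [3.142, -0.0, -2.314]
force: [0.4, -0.1, 0.3]
width: 0.0007
gripper_force: 0.0
```

>>> {"method": "arm_command", "body": {
  "commands": [
    {"tx":0,"ty":0,"tz":0.002,"twist":0},
    {"tx":0,"ty":0,"tz":0.004,"twist":0},
    {"tx":0,"ty":0,"tz":0.006,"twist":0},
    {"tx":0,"ty":0,"tz":0.008,"twist":0},
    {"tx":0,"ty":0,"tz":0.01,"twist":0},
    {"tx":0,"ty":0,"tz":0.012,"twist":0},
    {"tx":0,"ty":0,"tz":0.012,"twist":0},
    {"tx":0,"ty":0,"tz":0.012,"twist":0}
  ]
}}

```text
t: 7.15
eef_pos: [0.4832, -0.1009, 0.0708]
ee_rot: [3.142, -0.0, -2.314]
force: [-0.2, 0.2, 0.1]
width: 0.0005
gripper_force: 0.0
```

>>> {"method": "arm_command", "body": {
  "commands": [
    {"tx":0,"ty":0,"tz":0.003,"twist":0},
    {"tx":0,"ty":0,"tz":0.005,"twist":0},
    {"tx":0,"ty":0,"tz":0.008,"twist":0},
    {"tx":0,"ty":0,"tz":0.011,"twist":0},
    {"tx":0,"ty":0,"tz":0.014,"twist":0},
    {"tx":0,"ty":0,"tz":0.016,"twist":0},
    {"tx":0,"ty":0,"tz":0.016,"twist":0},
    {"tx":0,"ty":0,"tz":0.016,"twist":0}
  ]
}}

```text
t: 7.82
eef_pos: [0.4832, -0.1009, 0.0668]
ee_rot: [3.142, -0.0, -2.314]
force: [0.4, 0.4, 0.2]
width: 0.0001
gripper_force: 0.0
```

```bash
python3 - <<'E'
from plan import *
print(peg())
s=get_state();print(s["t"],s["eef_pos"],s["force"])
save("side","side5")
b=cv2.imread("pics/side5.png")[130:230,220:340]
cv2.imwrite("pics/c5.png",cv2.resize(b,(720,600),interpolation=cv2.INTER_CUBIC))
p=s["eef_pos"];yw=s["ee_rot"][2];x=np.array([np.cos(yw),np.sin(yw),0]);y=np.array([np.sin(yw),-np.cos(yw),0])
for d in(0,.03,.04):print(d,((proj("side",p+[0,0,d])-[220,130])*6).round(),[((proj("side",p+[0,0,d]+a*.0095*x+b*.015*y)-[220,130])*6).round() for a in(-1,1) for b in(-1,1)])
E
```

```text
(array([286.1, 195.3]), [283, 188, 7, 16, 96], np.float64(137.0), np.float64(0.3))
7.8667 [ 0.48322522 -0.10090928  0.06687173] [ 0.40731247 -0.48670723 -0.455673  ]
0 [479. 447.] [array([430., 440.]), array([489., 475.]), array([470., 421.]), array([529., 455.])]
0.03 [481. 374.] [array([431., 366.]), array([490., 400.]), array([471., 348.]), array([531., 381.])]
0.04 [481. 349.] [array([431., 341.]), array([491., 375.]), array([472., 323.]), array([532., 356.])]
```

View pics/c5.png

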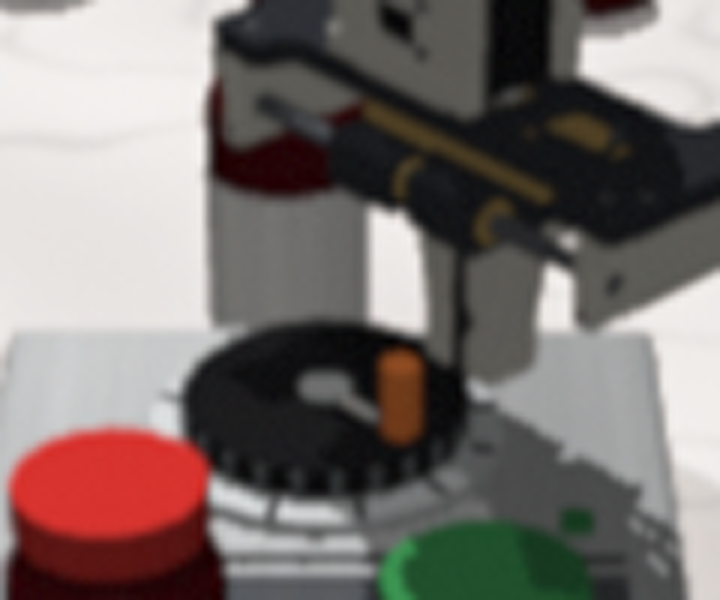

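There's still no force at a reported z of 0.067, below the steel's 0.070. The tip corner at (490,380) fits a true tip height of about 0.105 with x and y as reported, so the reported z reads about 38 mm low. The finger is now beside the peg. Next I'll push the first click.

```bash
python3 - <<'E'
from plan import *
rows(now(),[138,135,132,129,126,123,120,118],z=.0668)
E
```

```text
138 tx -0.082 ty -0.019 tz 0.000 tw -0.003
135 tx -0.089 ty -0.017 tz 0.000 tw 0.010
132 tx -0.097 ty -0.014 tz 0.000 tw 0.023
129 tx -0.104 ty -0.012 tz 0.000 tw 0.037
126 tx -0.112 ty -0.011 tz 0.000 tw 0.050
123 tx -0.120 ty -0.010 tz 0.000 tw 0.063
120 tx -0.127 ty -0.009 tz 0.000 tw 0.077
118 tx -0.132 ty -0.009 tz 0.000 tw 0.086
```

>>> {"method": "arm_command", "body": {
  "commands": [
    {"tx":-0.03,"ty":-0.01,"tz":0,"twist":0},
    {"tx":-0.06,"ty":-0.019,"tz":0,"twist":0},
    {"tx":-0.075,"ty":-0.019,"tz":0,"twist":0},
    {"tx":-0.082,"ty":-0.019,"tz":0,"twist":0},
    {"tx":-0.087,"ty":-0.018,"tz":0,"twist":0.006},
    {"tx":-0.093,"ty":-0.016,"tz":0,"twist":0.017},
    {"tx":-0.1,"ty":-0.013,"tz":0,"twist":0.03},
    {"tx":-0.104,"ty":-0.012,"tz":0,"twist":0.037}
  ]
}}

```text
t: 8.58
eef_pos: [0.5026, -0.084, 0.0667]
ee_rot: [3.141, -0.001, -2.434]
force: [-0.6, -2.8, 0.3]
width: 0.0002
gripper_force: 1.2
```

```bash
python3 - <<'E'
from plan import *
print(peg())
s=get_state();print(s["t"],s["eef_pos"],s["q"][5],s["force"])
rows(now(),np.arange(129,113,-2),z=.0668)
E
```

```text
(array([283.2, 197.2]), [280, 191, 7, 14, 87], np.float64(125.0), np.float64(0.5))
8.6333 [ 0.50283904 -0.08378263  0.06675403] -1.0838920879270038 [-0.50812189 -1.61157405  0.78247976]
129 tx -0.001 ty -0.001 tz -0.000 tw -0.001
127 tx -0.006 ty 0.001 tz -0.000 tw 0.007
125 tx -0.011 ty 0.002 tz -0.000 tw 0.016
123 tx -0.016 ty 0.003 tz -0.000 tw 0.025
121 tx -0.021 ty 0.004 tz -0.000 tw 0.034
119 tx -0.026 ty 0.005 tz -0.000 tw 0.043
117 tx -0.031 ty 0.006 tz -0.000 tw 0.052
115 tx -0.036 ty 0.007 tz -0.000 tw 0.061
```

In contact: about 3 N, the dial is turning, and the peg leads my model by about 3°. I'll continue.

>>> {"method": "arm_command", "body": {
  "commands": [
    {"tx":-0.004,"ty":0,"tz":0,"twist":0.004},
    {"tx":-0.008,"ty":0.001,"tz":0,"twist":0.01},
    {"tx":-0.012,"ty":0.002,"tz":0,"twist":0.018},
    {"tx":-0.016,"ty":0.003,"tz":0,"twist":0.025},
    {"tx":-0.02,"ty":0.004,"tz":0,"twist":0.032},
    {"tx":-0.023,"ty":0.005,"tz":0,"twist":0.038},
    {"tx":-0.026,"ty":0.005,"tz":0,"twist":0.043},
    {"tx":-0.026,"ty":0.005,"tz":0,"twist":0.043}
  ]
}}

```text
t: 9.3
eef_pos: [0.5074, -0.0784, 0.0669]
ee_rot: [-3.142, 0.0, -2.567]
force: [0.4, 0.3, -0.3]
width: 0.0003
gripper_force: 0.0
```

```bash
python3 - <<'E'
from plan import *
print(peg())
s=get_state();print(s["t"],s["eef_pos"],s["q"][5],s["force"])
rows(now(),np.arange(117,85,-4),z=.0668)
E
```

```text
(array([277.5, 198.2]), [275, 191, 6, 15, 84], np.float64(107.0), np.float64(0.3))
9.35 [ 0.50725619 -0.07849649  0.06687333] -1.224251861254211 [-0.05086145  0.17060662 -0.00644394]
117 tx -0.003 ty 0.002 tz 0.000 tw 0.010
113 tx -0.013 ty 0.004 tz 0.000 tw 0.028
109 tx -0.023 ty 0.006 tz 0.000 tw 0.046
105 tx -0.033 ty 0.007 tz 0.000 tw 0.063
101 tx -0.043 ty 0.007 tz 0.000 tw 0.081
97 tx -0.053 ty 0.006 tz 0.000 tw 0.099
93 tx -0.063 ty 0.005 tz 0.000 tw 0.117
89 tx -0.072 ty 0.003 tz 0.000 tw 0.134
```

Click 1 is done, with the peg at 107°. Next is click 2.

>>> {"method": "arm_command", "body": {
  "commands": [
    {"tx":-0.012,"ty":0.004,"tz":0,"twist":0.025},
    {"tx":-0.023,"ty":0.006,"tz":0,"twist":0.046},
    {"tx":-0.033,"ty":0.007,"tz":0,"twist":0.063},
    {"tx":-0.043,"ty":0.007,"tz":0,"twist":0.081},
    {"tx":-0.051,"ty":0.006,"tz":0,"twist":0.096},
    {"tx":-0.058,"ty":0.005,"tz":0,"twist":0.108},
    {"tx":-0.064,"ty":0.005,"tz":0,"twist":0.119},
    {"tx":-0.068,"ty":0.004,"tz":0,"twist":0.126}
  ]
}}

```text
t: 10.02
eef_pos: [0.5209, -0.0685, 0.0669]
ee_rot: [3.142, 0.0, -2.963]
force: [-0.7, 0.6, 0.9]
width: 0.0005
gripper_force: 0.0
```

```bash
python3 - <<'E'
from plan import *
print(peg())
s=get_state();print(s["t"],s["eef_pos"],s["q"][5],s["force"])
rows(now(),np.arange(87,55,-4),z=.0668)
E
```

```text
(array([267.8, 199.3]), [265, 194, 7, 12, 73], np.float64(78.0), np.float64(1.8))
10.0667 [ 0.52110469 -0.06842629  0.06684551] -1.6360723258289336 [0.51263565 0.29076217 0.05097199]
87 tx -0.009 ty 0.002 tz 0.000 tw 0.017
83 tx -0.018 ty 0.003 tz 0.000 tw 0.034
79 tx -0.028 ty 0.003 tz 0.000 tw 0.052
75 tx -0.037 ty 0.003 tz 0.000 tw 0.070
71 tx -0.047 ty 0.002 tz 0.000 tw 0.088
67 tx -0.056 ty -0.000 tz 0.000 tw 0.105
63 tx -0.065 ty -0.002 tz 0.000 tw 0.123
59 tx -0.074 ty -0.005 tz 0.000 tw 0.141
```

Click 2 is done, with the peg at about 77°. Next is click 3.

>>> {"method": "arm_command", "body": {
  "commands": [
    {"tx":-0.01,"ty":0.002,"tz":0,"twist":0.019},
    {"tx":-0.02,"ty":0.003,"tz":0,"twist":0.038},
    {"tx":-0.03,"ty":0.003,"tz":0,"twist":0.056},
    {"tx":-0.04,"ty":0.003,"tz":0,"twist":0.075},
    {"tx":-0.05,"ty":0.001,"tz":0,"twist":0.094},
    {"tx":-0.058,"ty":0,"tz":0,"twist":0.109},
    {"tx":-0.065,"ty":-0.002,"tz":0,"twist":0.123},
    {"tx":-0.07,"ty":-0.004,"tz":0,"twist":0.132}
  ]
}}

```text
t: 10.73
eef_pos: [0.5383, -0.0663, 0.0668]
ee_rot: [3.142, -0.0, 2.906]
force: [0.2, 0.5, 0.5]
width: 0.0008
gripper_force: 0.0
```

```bash
python3 - <<'E'
from plan import *
print(peg())
s=get_state();print(s["t"],s["eef_pos"],s["q"][5],s["force"])
rows(now(),np.arange(57,25,-4),z=.0668)
save("side","side6")
E
```

```text
(array([259.8, 197.7]), [257, 193, 7, 10, 52], np.float64(53.0), np.float64(2.7))
10.7833 [ 0.53856558 -0.06637146  0.06686522] -2.046679832274324 [ 0.44292111  0.10725614 -0.15872245]
57 tx -0.009 ty 0.001 tz 0.000 tw 0.018
53 tx -0.018 ty 0.001 tz 0.000 tw 0.036
49 tx -0.027 ty -0.000 tz 0.000 tw 0.053
45 tx -0.036 ty -0.002 tz 0.000 tw 0.071
41 tx -0.045 ty -0.004 tz 0.000 tw 0.089
37 tx -0.054 ty -0.006 tz 0.000 tw 0.107
33 tx -0.062 ty -0.009 tz 0.000 tw 0.125
29 tx -0.071 ty -0.013 tz 0.000 tw 0.142
```

```bash
python3 - <<'E'
from plan import *
for f in(107,77,62,53,47,40,17): print(f,[proj("side",[*(A+.038*np.array([np.cos(np.radians(f)),np.sin(np.radians(f))])),z]).round(1) for z in(.09,.118)])
b=cv2.imread("pics/side6.png")[130:230,220:340]
cv2.imwrite("pics/c6.png",cv2.resize(b,(720,600),interpolation=cv2.INTER_CUBIC))
E
```

```text
107 [array([277.5, 203.7]), array([277.4, 191.8])]
77 [array([267.8, 203.4]), array([267.5, 191.5])]
62 [array([263.4, 202.2]), array([263.1, 190.3])]
53 [array([261.2, 201.2]), array([260.9, 189.4])]
47 [array([259.9, 200.5]), array([259.5, 188.6])]
40 [array([258.6, 199.5]), array([258.2, 187.7])]
17 [array([256. , 195.9]), array([255.6, 184.2])]
```

View pics/c6.png

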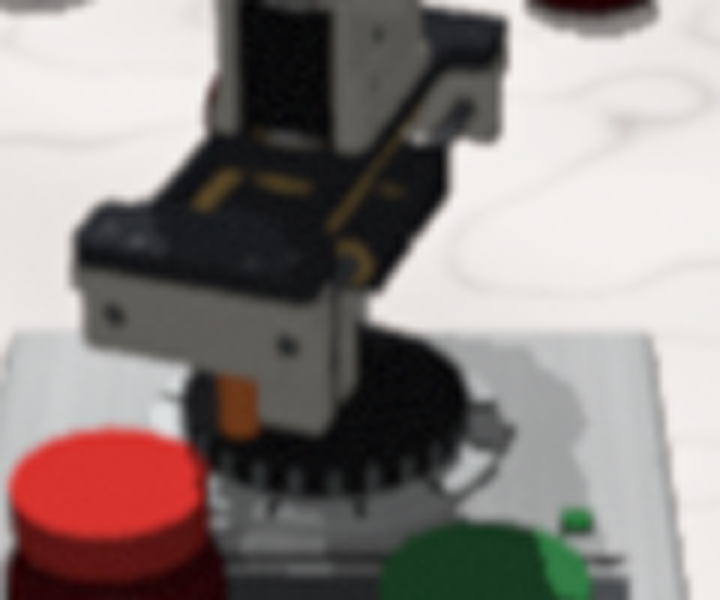

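The peg is at column 259.8, which gives 47°, so click 3 is done. I'll push the last click more slowly.

>>> {"method": "arm_command", "body": {
  "commands": [
    {"tx":-0.01,"ty":0.001,"tz":0,"twist":0.02},
    {"tx":-0.02,"ty":0,"tz":0,"twist":0.038},
    {"tx":-0.028,"ty":0,"tz":0,"twist":0.055},
    {"tx":-0.036,"ty":-0.002,"tz":0,"twist":0.071},
    {"tx":-0.043,"ty":-0.003,"tz":0,"twist":0.084},
    {"tx":-0.049,"ty":-0.005,"tz":0,"twist":0.096},
    {"tx":-0.054,"ty":-0.006,"tz":0,"twist":0.107},
    {"tx":-0.057,"ty":-0.007,"tz":0,"twist":0.112}
  ]
}}

```text
t: 11.5
eef_pos: [0.5516, -0.0712, 0.0668]
ee_rot: [3.142, -0.0, 2.555]
force: [-0.5, 2.1, 0.1]
width: 0.0005
gripper_force: 0.3
```

```bash
python3 - <<'E'
from plan import *
print(peg())
s=get_state();print(s["t"],s["eef_pos"],s["q"][5],s["force"])
rows(now(),[36,34,32,30,28,26],z=.0668)
E
```

```text
(array([255.4, 197. ]), [254, 191, 5, 10, 19], np.float64(39.0), np.float64(4.5))
11.55 [ 0.55178118 -0.07138432  0.06688845] -2.380872364030271 [-0.3496028  -0.15186048 -0.35992291]
36 tx 0.000 ty 0.000 tz 0.000 tw -0.000
34 tx -0.004 ty -0.000 tz 0.000 tw 0.009
32 tx -0.009 ty -0.000 tz 0.000 tw 0.018
30 tx -0.013 ty -0.001 tz 0.000 tw 0.027
28 tx -0.018 ty -0.001 tz 0.000 tw 0.035
26 tx -0.022 ty -0.002 tz 0.000 tw 0.044
```

>>> {"method": "arm_command", "body": {
  "commands": [
    {"tx":-0.002,"ty":0,"tz":0,"twist":0.004},
    {"tx":-0.004,"ty":0,"tz":0,"twist":0.009},
    {"tx":-0.006,"ty":0,"tz":0,"twist":0.013},
    {"tx":-0.009,"ty":0,"tz":0,"twist":0.018},
    {"tx":-0.011,"ty":0,"tz":0,"twist":0.022},
    {"tx":-0.013,"ty":-0.001,"tz":0,"twist":0.027},
    {"tx":-0.013,"ty":-0.001,"tz":0,"twist":0.027},
    {"tx":-0.013,"ty":-0.001,"tz":0,"twist":0.027}
  ]
}}

```text
t: 12.22
eef_pos: [0.5543, -0.0734, 0.0668]
ee_rot: [-3.142, -0.0, 2.47]
force: [0.1, 0.2, 0.1]
width: 0.0007
gripper_force: 0.0
```

```bash
python3 - <<'E'
from plan import *
print(peg())
s=get_state();print(s["t"],s["eef_pos"],s["q"][5],s["force"])
E
```

```text
(array([253.5, 195.6]), [253, 193, 3, 5, 8], np.float64(32.0), np.float64(4.8))
12.2667 [ 0.5542236  -0.07339394  0.06684927] -2.460364200482181 [ 0.42392233  0.60701478 -0.48802169]
```

No force, so the dial is resting in a click and the finger is clear. I'll lift straight up and move away.

>>> {"method": "arm_command", "body": {
  "commands": [
    {"tx":0.006,"ty":0,"tz":0,"twist":0},
    {"tx":0.006,"ty":0,"tz":-0.04,"twist":0},
    {"tx":0.006,"ty":0,"tz":-0.12,"twist":0},
    {"tx":0.006,"ty":0,"tz":-0.22,"twist":0},
    {"tx":0.006,"ty":0,"tz":-0.34,"twist":0},
    {"tx":0.006,"ty":0,"tz":-0.46,"twist":0},
    {"tx":0.006,"ty":0,"tz":-0.56,"twist":0},
    {"tx":0.006,"ty":0,"tz":-0.6,"twist":0}
  ]
}}

```text
t: 12.93
eef_pos: [0.5547, -0.0725, 0.222]
ee_rot: [3.138, 0.005, 2.471]
force: [0.7, 0.1, 0.7]
width: -0.0001
gripper_force: 0.0
```

>>> {"method": "arm_command", "body": {
  "commands": [
    {"tx":-0.01,"ty":-0.1,"tz":0,"twist":0},
    {"tx":-0.03,"ty":-0.2,"tz":0,"twist":0},
    {"tx":-0.05,"ty":-0.32,"tz":0,"twist":0},
    {"tx":-0.07,"ty":-0.45,"tz":0,"twist":0},
    {"tx":-0.09,"ty":-0.58,"tz":0,"twist":0},
    {"tx":-0.11,"ty":-0.71,"tz":0,"twist":0},
    {"tx":-0.12,"ty":-0.84,"tz":0,"twist":0},
    {"tx":-0.13,"ty":-0.95,"tz":0,"twist":0}
  ]
}}

```text
t: 13.6
eef_pos: [0.4293, -0.2799, 0.2173]
ee_rot: [3.142, 0.0, 2.47]
force: [0.5, -0.1, 0.8]
width: 0.0002
gripper_force: 0.0
```

>>> {"method": "arm_command", "body": {
  "commands": [
    {"tx":-0.05,"ty":-0.1,"tz":0,"twist":0},
    {"tx":-0.1,"ty":-0.2,"tz":0,"twist":0},
    {"tx":-0.15,"ty":-0.3,"tz":0,"twist":0},
    {"tx":-0.2,"ty":-0.4,"tz":0,"twist":0},
    {"tx":-0.25,"ty":-0.5,"tz":0,"twist":0},
    {"tx":-0.3,"ty":-0.6,"tz":0,"twist":0},
    {"tx":-0.33,"ty":-0.66,"tz":0,"twist":0},
    {"tx":-0.35,"ty":-0.7,"tz":0,"twist":0}
  ]
}}

```text
t: 14.27
eef_pos: [0.3896, -0.4716, 0.2166]
ee_rot: [-3.141, -0.001, 2.469]
force: [0.5, -0.2, -0.2]
width: 0.0005
gripper_force: 0.0
```

```bash
python3 - <<'E'
from plan import *
print(peg());s=get_state();print(s["t"],s["eef_pos"],s["force"])
save("top","top7");save("side","side7")
for n,z in(("jam_jar_mid",.122),("syrup_jar_mid",.122),("juice_bottle_mid",.1)):
    for c in("top","side"):
        for r in spot_point(n,c)[:1]: print(c,n,ray(c,r["uv"],z).round(4))
a=cv2.imread("pics/top7.png")[155:295,260:460];b=cv2.imread("pics/side7.png")[120:260,180:380]
cv2.imwrite("pics/c7.png",cv2.resize(cv2.hconcat([a,b]),(800,280),interpolation=cv2.INTER_CUBIC))
E
```

```text
(array([255.7, 191. ]), [253, 184, 6, 14, 75], np.float64(21.0), np.float64(0.5))
14.3167 [ 0.38948705 -0.47240124  0.21647163] [ 0.53571242 -2.09497316  0.27361678]
top jam_jar_mid [0.4662 0.1197 0.122 ]
side jam_jar_mid [0.4684 0.1223 0.122 ]
top syrup_jar_mid [0.5723 0.0836 0.122 ]
side syrup_jar_mid [0.5744 0.0883 0.122 ]
top juice_bottle_mid [ 0.5726 -0.2621  0.1   ]
side juice_bottle_mid [ 0.566  -0.2433  0.1   ]
```

View pics/c7.png

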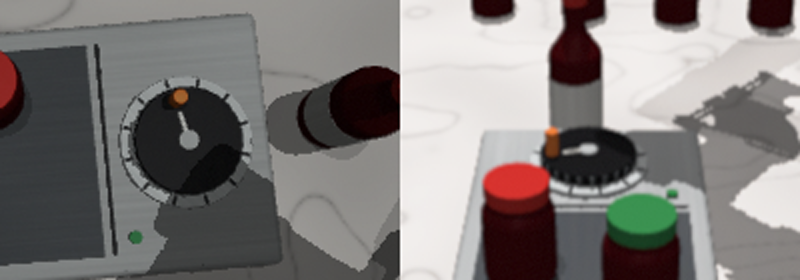

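The peg is now at (180,97) in the top crop, which is about 17° after parallax. That is 120° clockwise from the start: four clicks. The jars and bottle sit at the same pixels as before, and the hand is away.

```bash
python3 -c "from station import job_done;print(job_done())"
```

```text
the job is handed in; nothing more can be done
None
```

The thermostat is turned up exactly four clicks clockwise: the peg went from about 138° to 17°, measured in the camera images. The jars and bottle are where they were, the hand is clear, and the job was handed in at about 14.5 s.

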